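Lock the dosing cups into the washer-top caddy

ROBOT

A 7-joint arm with a two-finger parallel gripper is mounted at the origin on the work surface. World frame = base frame: x ahead of the robot, y to its left, z up, the work surface at z = 0. Lengths are in m, angles in rad, forces in N, time in s.
With the tool pointing down it reaches from about 0.4 to 0.85 m from the base axis. Payload 10.4 kg.
Tool frame: the origin (TCP) lies on the centre line of the jaws, within the pads' length; the fingertips stand 17 mm ahead of it and the grasp point (between the pads) lies 2 mm behind it; x points along the fingers, z is the direction in which the jaws open and shut, and the axes are right-handed (so a half turn about x gives the same grasp; the last joint's range is limited). The gripper opens to 87 mm and grips with 3 to 60 N. Pads are 19 mm wide; open, the fingers measure 117 mm over their backs; the gripper's body (75 mm by 190 mm) begins 51 mm behind the grasp point.
Start: joints at [-1.213, 0.332, -0.065, 1.46, 0.022, 1.35, -0.088], TCP at [0.232, 0.58, 0.24] pointing down, gripper open.
Joint ranges: [-2.6, 2.6], [-0.5, 2.12], [-1.47, 1.34], [0.16, 2.42], [-1.27, 4.41], [0.06, 2.06], [-2.6, 2.6]. Speed limits (rad/s): [2.22, 2.22, 2.79, 2.79, 3.14, 3.14, 3.14].

INTERFACE

Orientations are given as a unit quaternion [x, y, z, w].
In Python, from bench import r gives the robot as it stands. The module is installed in compiled form; this text tells all that it offers.
- The arm moves only by the tool arm_command, never from a script. Its argument "plan" is a list of rows, each a list of 4 numbers: the shift along the tool's x, y, z in mm, then the turn about the tool's x in degrees. A call has 1 to 20 rows; each row shifts and turns the commanded pose from where the row before left it, along the tool's axes as they then stand; what a row does not reach is not made up. A row lasts 1/8 s, in which the tool goes at most 62.5 mm and 10.7 degrees, less where a joint would pass 70% of its speed; a pose out of reach is approached as far as the arm can. A call with a gripper value outside its range is refused whole. "jaw" is the opening, from -1 (shut) to 1 (fully open), set as the call begins (left out, the last holds). The fingers move at their own pace and stop on an object; "force" is the grip in N (left out, the last holds). Time passes only in rows, so rows that do not move let the fingers close. It gives the time, the measured TCP pose, the force and the opening at its end, in the units of the state.
- r.read_state(): the state, without advancing time (a new reading comes with each control period).
- r.camera(name): name is "scene" or "side" or "wrist"; returns a dict with "frame" (420x560x3 uint8, blue, green, red), "fx", "fy", "cx", "cy" (pixels), "dist" ([k1, k2, p1, p2, k3] as OpenCV has them; the pictures are not rectified), "extrinsics" (4x4, takes a point from world to camera coordinates). Camera axes: x right, y down, z forward; pixel columns grow to the right and rows downward; lengths in m; the calibration is good to about 2 mm. A picture is of the moment at which its call begins. There is no depth.
- r.close_job(): hands the job in, once; it reports no verdict.
Trained networks look in a picture, given as the dict that the camera call returned (one of the last four; its "shot" number tells which), for a name from the list of things; names that differ only in an ending like _2 or _b are one class to them, and where a whole thing is asked for, a point or a joint stands for the part that bears it (a point fixed in the world has none). Each returns a list of dicts, best first, with "confidence" (0 to 1); they miss things now and then, are a little off and sometimes report something else, mostly with a low value. They report only what shows in the picture. A call takes as long as a camera call. They do not tell look-alikes from the thing itself.
- r.find_in(picture, label): "xyz" ([x, y, z] in m, in world coordinates, good to about 4 mm: the middle of the surface that is visible of it).
- r.regions_of(picture, label): "mask" (420x560 bool, what is visible of it).
- r.spot_point(picture, label): "xyz" ([x, y, z] in m, in world coordinates, good to about 4 mm: a listed point, or the origin of a listed thing).
The state is a dict: "time": time; "joint_positions": joint angles; "joint_vel": joint speeds; "joint_torque": joint torques, N m; "ee_pos": TCP position; "eef_rot": TCP orientation; "ft_force": force on the tool from outside, world axes, zero at the start; "torque": the same for the moment, N m; "width": finger opening in m.
Only numpy, scipy, OpenCV 4.12 (cv2) and the standard library are available. Lean on these libraries where they do the work, as an engineer would, in place of code of your own. Each camera call takes 0.05 s, during which the arm holds its last target. There are 200 camera calls.

TASK

Make the dosing cups ready to ride out the spin cycle: draw the caddy's slide bolt fully back, then set every cup that stands on the counter upright and fully down into a tapered holder of its own size (large cups in large holders, small cups in small ones), and with all of them seated slide the bolt fully home into its keeper, over their rims. Leave the tin, the carton, the jar and the small white bottle where they stand.

Things in the scene. Friction and masses are not known exactly. Their poses are not given: they have to be found in the camera images.
- caddy: white cup caddy fixed to the counter: board 152 x 208 x 8 mm; along its y two rows of conical holders (2 large in the row at -x, 3 small at +x), between them a flat slide bolt along y, its track (87 mm high) out to y = -332 mm, keeper (90 mm high) at +y. Origin on the counter, mid-rows. Between the rows' seated rims 36 mm, in a row 24 (large), 12 (small): close the fingers along caddy x
- bolt (a joint): slide bolt, steel bar 50 x 6 mm, underside 77 mm above the counter. 0 = home: nose through the keeper, bar over the inner edge of all seated rims (4 mm above them; a cup not fully down blocks it). 0.185 = fully drawn to caddy -y, clear of all holders. Stays where left; 2.5 N plus a little to slide; stops at both ends
- bolt_knob (a point): grip point on the bolt's upright knob, a dark steel cylinder 20 mm in diameter from 83 to 125 mm above the counter; the point is on its axis, 113 mm above the counter; at joint value 0 at caddy x = 0, y = -127 mm. Keep fingertips above 89 mm here (track)
- keeper (a point): centre of the keeper's opening, at caddy y = +103 mm, 80 mm above the counter
- large_seat0 (a point): large tapered holder (seat) at the track end: point where the foot centre (origin) of a fully seated large cup lies. The holder is a conical ring 33 mm high, matching the cup's taper, 50 mm wide inside at its mouth, which is 41 mm above the counter
- large_seat1 (a point): large tapered holder (seat) at the keeper end: point where the foot centre (origin) of a fully seated large cup lies. The holder is a conical ring 33 mm high, matching the cup's taper, 50 mm wide inside at its mouth, which is 41 mm above the counter
- small_seat0 (a point): small tapered holder (seat), track end: point where the foot centre (origin) of a fully seated small cup lies. The holder is a conical ring 28 mm high, matching the cup's taper, 37 mm wide inside at its mouth, which is 44 mm above the counter
- small_seat1 (a point): small tapered holder (seat), middle: point where the foot centre (origin) of a fully seated small cup lies. The holder is a conical ring 28 mm high, matching the cup's taper, 37 mm wide inside at its mouth, which is 44 mm above the counter
- small_seat2 (a point): small tapered holder (seat), keeper end: point where the foot centre (origin) of a fully seated small cup lies. The holder is a conical ring 28 mm high, matching the cup's taper, 37 mm wide inside at its mouth, which is 44 mm above the counter
- large_cup0: large dosing cup, pale plastic, 62 mm high: solid foot tapering from 34 mm at the bottom to 54 mm at 37.5 mm, then a straight collar 56 mm in diameter up to the rim, hollow, wall 3 mm; 120 g, weighted foot; origin at the centre of its underside, z up through the rim. Seated, its rim is about 73 mm above the counter. May be absent
- large_cup1: large dosing cup, pale plastic, 62 mm high: solid foot tapering from 34 mm at the bottom to 54 mm at 37.5 mm, then a straight collar 56 mm in diameter up to the rim, hollow, wall 3 mm; 120 g, weighted foot; origin at the centre of its underside, z up through the rim. Seated, its rim is about 73 mm above the counter. May be absent
- small_cup0: small dosing cup, pale plastic, 54 mm high: solid foot tapering from 24 mm at the bottom to 40 mm at 30 mm, then a straight collar 42 mm in diameter up to the rim, hollow, wall 3 mm; 90 g, weighted foot; origin at the centre of its underside, z up through the rim. Seated, its rim is about 73 mm above the counter. May be absent
- small_cup1: small dosing cup, pale plastic, 54 mm high: solid foot tapering from 24 mm at the bottom to 40 mm at 30 mm, then a straight collar 42 mm in diameter up to the rim, hollow, wall 3 mm; 90 g, weighted foot; origin at the centre of its underside, z up through the rim. Seated, its rim is about 73 mm above the counter. May be absent
- small_cup2: small dosing cup, pale plastic, 54 mm high: solid foot tapering from 24 mm at the bottom to 40 mm at 30 mm, then a straight collar 42 mm in diameter up to the rim, hollow, wall 3 mm; 90 g, weighted foot; origin at the centre of its underside, z up through the rim. Seated, its rim is about 73 mm above the counter. May be absent
- tin: small plain metal tin, 54 mm across, 60 high, to be left alone; origin at the centre of its underside
- carton: cardboard carton lying flat, 100 x 160 x 60 mm, to be left alone; origin at the centre of its underside
- stain: small white bottle, 56 mm across, 120 high, to be left alone; origin at the centre of its underside
- jar: glass jar, 80 mm across, 90 high, to be left alone; origin at the centre of its underside
Mind the look-alikes: they are no part of the job. What is shaped like the small_cup1 but blue or purple is not meant.

How it is judged:
By the outcome, as a careful person would: the job done as asked, in the order asked, and still so for the second after the job is handed in, with the robot touching nothing.
Of large_cup0, large_cup1, small_cup0, small_cup1, small_cup2 only 3 to 5 are there at a start; the rules pass over those that are not, and their reading is None.
At some moment in a run one of large_cup0, large_cup1, small_cup0, small_cup1, small_cup2 may be knocked a few centimetres aside while the robot is not near it.
Once in a run the grip may slacken for a moment while it holds something.
It also fails if it takes over 210 s, if anything falls off the work surface, if the arm or the gripper's body presses on something with over 40 N, if the wrist force passes 120 N, or if a joint passes its speed limit or range.

## Working session

There is one attempt and no reset: what is moved stays moved. The work goes in short steps, Python scripts to look and compute and a tool call to move; the robot and the scene stay as the last step left them, time stands still between calls to the robot, and variables do not carry over. Pictures are saved under pics/ and viewed, about 12 in all and at most 16, crops included, and the job is handed in when it is done.

Besides the shell and the picture viewer there is one more tool, called as name(argument=value, ...) on one line, values as JSON. arm_command: Moves the arm, as the interface text tells. Its arguments: {"type":"object","properties":{"plan":{"type":"array","items":{"type":"array","items":{"type":"number"}}},"jaw":{"type":"number"},"force":{"type":"number"}},"required":["plan"]}

```bash
mkdir -p pics; cat > h.py <<'E'
from bench import r
import numpy as np, cv2
from scipy.spatial.transform import Rotation as R
def save(p,n,crop=None,s=1):
    f=p["frame"]
    if crop: f=f[crop[1]:crop[3],crop[0]:crop[2]]
    cv2.imwrite(f"pics/{n}.png",cv2.resize(f,None,fx=s,fy=s))
def proj(p,X):
    E=np.array(p["extrinsics"]);K=np.array([[p["fx"],0,p["cx"]],[0,p["fy"],p["cy"]],[0,0,1.]])
    return cv2.projectPoints(np.array(X,float).reshape(-1,3),cv2.Rodrigues(E[:3,:3])[0],E[:3,3],K,np.array(p["dist"],float))[0].reshape(-1,2)
def onplane(p,uv,z):
    E=np.array(p["extrinsics"]);K=np.array([[p["fx"],0,p["cx"]],[0,p["fy"],p["cy"]],[0,0,1.]])
    n=cv2.undistortPoints(np.array(uv,float).reshape(-1,1,2),K,np.array(p["dist"],float)).reshape(-1,2)
    d=np.c_[n,np.ones(len(n))]@E[:3,:3]; c=-E[:3,:3].T@E[:3,3]
    return c+d*((z-c[2])/d[:,2])[:,None]
def st():
    s=r.read_state(); M=R.from_quat(s["eef_rot"]).as_matrix()
    print("t",round(s["time"],2),"p",np.round(s["ee_pos"],4),"w",round(s["width"],4),"F",np.round(s["ft_force"],1)); return s,M
def delta(target,zdir=None):
    """mm shift in tool axes to world target; turn deg about tool x to bring tool z along zdir (mod 180)"""
    s,M=st(); d=M.T@(np.array(target)-s["ee_pos"])*1000; a=None
    if zdir is not None:
        v=M.T@np.r_[zdir,0]; a=np.degrees(np.arctan2(-v[1],v[2])); a=(a+90)%180-90
    print("shift",np.round(d,1),"turn",a)
E
python3 - <<'E'
from h import *
s,M=st(); print(np.round(M,3))
for c in ("scene","side"):
    p=r.camera(c); save(p,c+"0",s=1.4)
    print(c,np.round(-np.array(p["extrinsics"])[:3,:3].T@np.array(p["extrinsics"])[:3,3],2))
    for l in "caddy bolt_knob keeper large_seat0 large_seat1 small_seat0 small_seat1 small_seat2 large_cup0 large_cup1 small_cup0 small_cup1 small_cup2 tin carton stain jar".split():
        for d in r.spot_point(p,l)[:6]: print(l,np.round(d["xyz"],3),round(d["confidence"],2),np.round(proj(p,d["xyz"])[0]))
E
```

```text
t 0.0 p [0.2321 0.5799 0.2387] w 0.0875 F [-0.3 -0.5 -0.1]
[[-0.    -0.928  0.372]
 [-0.001  0.372  0.928]
 [-1.    -0.    -0.001]]
scene [1.18 0.46 0.96]
caddy [ 0.555 -0.078  0.002] 0.95 [266. 235.]
bolt_knob [ 0.525 -0.247  0.111] 0.66 [225. 177.]
keeper [0.573 0.024 0.081] 0.95 [291. 237.]
large_seat0 [ 0.502 -0.108  0.008] 0.85 [269. 218.]
large_seat0 [ 0.516 -0.029  0.01 ] 0.67 [288. 233.]
large_seat0 [ 0.587 -0.131  0.016] 0.26 [244. 230.]
large_seat1 [ 0.502 -0.108  0.008] 0.85 [269. 218.]
large_seat1 [ 0.516 -0.029  0.01 ] 0.67 [288. 233.]
large_seat1 [ 0.587 -0.131  0.016] 0.26 [244. 230.]
small_seat0 [ 0.603 -0.026  0.024] 0.89 [270. 249.]
small_seat0 [ 0.591 -0.079  0.019] 0.69 [257. 239.]
small_seat0 [ 0.591 -0.134  0.02 ] 0.56 [242. 229.]
small_seat1 [ 0.603 -0.026  0.024] 0.89 [270. 249.]
small_seat1 [ 0.591 -0.079  0.019] 0.69 [257. 239.]
small_seat1 [ 0.591 -0.134  0.02 ] 0.56 [242. 229.]
small_seat2 [ 0.603 -0.026  0.024] 0.89 [270. 249.]
small_seat2 [ 0.591 -0.079  0.019] 0.69 [257. 239.]
small_seat2 [ 0.591 -0.134  0.02 ] 0.56 [242. 229.]
large_cup0 [0.426 0.176 0
[... 1163 characters left out ...]
.09  1.1   1.12]
large_cup0 [0.421 0.177 0.001] 0.49 [282. 282.]
large_cup1 [0.421 0.177 0.001] 0.49 [282. 282.]
small_cup0 [ 0.453  0.399 -0.003] 0.86 [230. 332.]
small_cup0 [ 0.541  0.423 -0.002] 0.79 [197. 325.]
small_cup0 [ 0.595  0.296 -0.001] 0.54 [208. 287.]
small_cup1 [ 0.453  0.399 -0.003] 0.86 [230. 332.]
small_cup1 [ 0.541  0.423 -0.002] 0.79 [197. 325.]
small_cup1 [ 0.595  0.296 -0.001] 0.54 [208. 287.]
small_cup2 [ 0.453  0.399 -0.003] 0.86 [230. 332.]
small_cup2 [ 0.541  0.423 -0.002] 0.79 [197. 325.]
small_cup2 [ 0.595  0.296 -0.001] 0.54 [208. 287.]
tin [ 0.674  0.198 -0.001] 0.83 [205. 256.]
jar [ 0.714 -0.295 -0.003] 0.73 [275. 171.]
jar [0.594 0.292 0.005] 0.67 [209. 284.]
```

View pics/scene0.png

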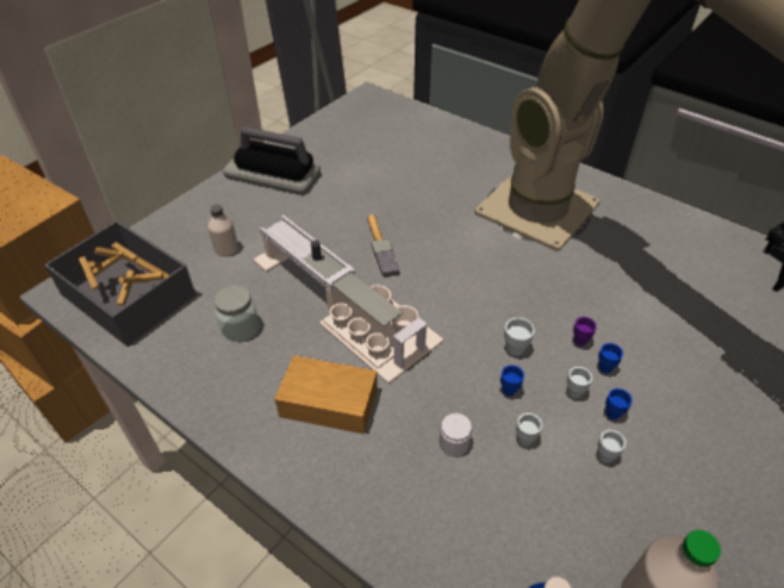

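View pics/side0.png

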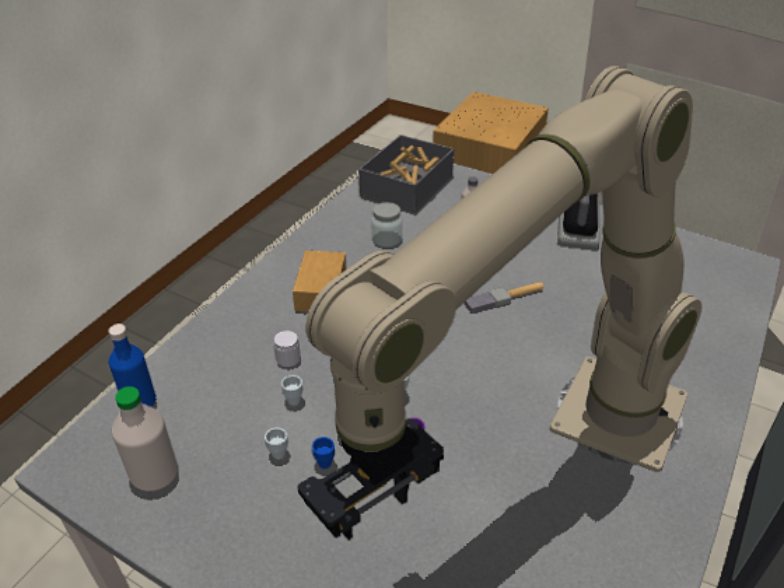

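Scene picture (784-px scale): large pale cup at (518,336); small pale cups at (529,429), (579,381) and (611,446). Blue cups at (512,380), (610,356) and (618,403) and a purple one at (584,330) are look-alikes. Only one large cup shows. The caddy lies around (380,330), with its knob at (316,250). Next I fit the caddy pose from these points and confirm the cups in one crop.

```bash
cat >> h.py <<'E'
from scipy.optimize import least_squares
SE={"large_seat0":(-.046,-.04),"large_seat1":(-.046,.04),"small_seat0":(.039,-.054),"small_seat1":(.039,0),"small_seat2":(.039,.054)}
def fitcaddy(obs):
    """obs list of (caddy xy, world xy, weight)"""
    a=np.array([o[0] for o in obs]);b=np.array([o[1] for o in obs])
    f=lambda q:(a@np.array([[np.cos(q[2]),np.sin(q[2])],[-np.sin(q[2]),np.cos(q[2])]])+q[:2]-b).ravel()
    s=least_squares(f,[.55,-.08,-.17],loss="soft_l1",f_scale=.004); print("caddy",np.round(s.x,4),"yaw deg",np.degrees(s.x[2]),"res mm",np.round(1000*f(s.x).reshape(-1,2),1).tolist()); return s.x
def c2w(q,xy): c,s=np.cos(q[2]),np.sin(q[2]); return np.array([q[0]+c*xy[0]-s*xy[1],q[1]+s*xy[0]+c*xy[1]])
def w2c(q,xy): c,s=np.cos(q[2]),np.sin(q[2]); d=np.array(xy[:2])-q[:2]; return np.array([c*d[0]+s*d[1],-s*d[0]+c*d[1]])
E
python3 - <<'E'
from h import *
q=fitcaddy([((0,0),(.555,-.078)),((0,.103),(.573,.024)),(SE["large_seat0"],(.502,-.108)),(SE["large_seat1"],(.516,-.029)),(SE["small_seat0"],(.591,-.132)),(SE["small_seat1"],(.591,-.079)),(SE["small_seat2"],(.603,-.026))])
print("knob caddy",w2c(q,(.525,-.247)))
p=r.camera("scene")
save(p,"cups",(330,215,480,345),5)
print(onplane(p,[[366,276]],0.02))
delta((*c2w(q,(0,-.1)),.30),(np.cos(q[2]),np.sin(q[2])))
E
```

```text
caddy [ 0.5558 -0.0751 -0.1448] yaw deg -8.298855139589167 res mm [[0.8, 2.9], [-2.3, 2.8], [2.6, -0.0], [0.1, 0.1], [-4.4, -2.2], [3.4, -1.7], [-0.8, -1.3]]
knob caddy [-0.0057114 -0.1745502]
[[0.52002962 0.22512415 0.02      ]]
t 1.85 p [0.2323 0.5802 0.2395] w 0.0869 F [ 0.5  0.8 -1.2]
shift [ -60.5 -567.3 -585.4] turn 76.48193964701096
```

View pics/cups.png

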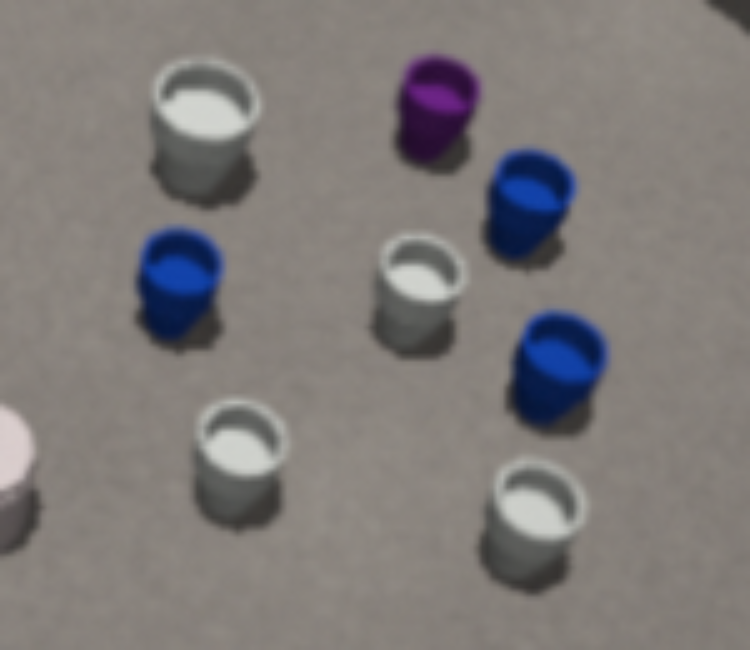

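The crop confirms four pale cups: a large one at (205,130), and small ones at (420,295), (238,465) and (533,525). The three blue ones and the purple one stay put. Now I move over the caddy.

arm_command(plan=[[-4,-31,-32,0],[-4,-31,-32,0],[-4,-31,-32,0],[-4,-31,-32,0],[-4,-31,-32,0],[-4,-31,-32,4],[-4,-31,-32,0],[-4,-31,-32,0],[-4,-31,-32,0],[-4,-31,-32,0],[-4,-31,-32,0],[-4,-31,-32,0],[-4,-31,-32,0],[-4,-31,-32,0],[-4,-31,-32,0],[0,0,0,10],[0,0,0,10],[0,0,0,10],[0,0,0,10],[0,0,0,10]], jaw=0.2, force=30)

```text
time: 4.35
ee_pos: [0.4593, -0.0479, 0.2997]
eef_rot: [-0.085, 0.702, 0.085, 0.702]
ft_force: [-0.1, 0.3, -0.2]
width: 0.052
```

```bash
python3 - <<'E'
from h import *
q=[.5558,-.0751,-.1448]
delta((*c2w(q,(0,-.1)),.30),(np.cos(q[2]),np.sin(q[2])))
E
```

```text
t 4.35 p [ 0.4593 -0.0479  0.2997] w 0.052 F [-0.1  0.3 -0.2]
shift [  -0.3 -142.1   49.5] turn 22.148051502910718
```

arm_command(plan=[[0,-47,16,0],[0,-47,16,0],[0,-48,17,0],[0,0,0,10],[0,0,0,10],[0,0,0,2],[0,0,0,0]])

```text
time: 5.22
ee_pos: [0.5416, -0.1734, 0.2996]
eef_rot: [0.047, 0.705, -0.047, 0.706]
ft_force: [-0.2, -0.0, -0.2]
width: 0.0522
```

```bash
cat > cad.py <<'E'
from h import *
def look(cams=("wrist","scene")):
    obs=[]; knob=[]; q0=[.5558,-.0751,-.1448]
    for c in cams:
        p=r.camera(c)
        for l,cp in [("caddy",[(0,0)]),("keeper",[(0,.103)]),("large_seat0",[SE["large_seat0"],SE["large_seat1"]]),("small_seat0",[SE[f"small_seat{i}"] for i in range(3)]),("bolt_knob",None)]:
            for d in r.spot_point(p,l):
                if d["confidence"]<.35: continue
                x=np.array(d["xyz"])
                if cp is None: knob.append(x); print(c,l,np.round(x,4),round(d["confidence"],2)); continue
                k=min(cp,key=lambda k:np.linalg.norm(c2w(q0,k)-x[:2]))
                if np.linalg.norm(c2w(q0,k)-x[:2])<.02: obs.append((k,x[:2]))
                else: print("odd",c,l,x)
    q=fitcaddy(obs)
    for k in knob: print("knob caddy",w2c(q,k))
    return q,p
E
python3 - <<'E'
from cad import *
s,M=st();print(np.round(M,3))
q,_=look()
p=r.camera("wrist"); save(p,"w1",s=1.4)
E
```

```text
t 5.22 p [ 0.5416 -0.1734  0.2996] w 0.0522 F [-0.2 -0.  -0.2]
[[ 0.     0.133  0.991]
 [ 0.     0.991 -0.133]
 [-1.     0.     0.   ]]
odd wrist keeper [ 0.5989 -0.0234  0.0172]
wrist bolt_knob [ 0.5318 -0.2458  0.1115] 0.75
odd scene caddy [ 0.5064 -0.1079  0.0072]
odd scene small_seat0 [0.5715 0.0265 0.0782]
scene bolt_knob [ 0.5268 -0.2501  0.1141] 0.83
scene bolt_knob [ 0.5934 -0.0776  0.019 ] 0.65
caddy [ 0.5561 -0.076  -0.1369] yaw deg -7.845026638749087 res mm [[-0.1, 2.8], [-1.6, 1.4], [3.2, -1.2], [-0.2, -3.0], [-0.3, 0.3], [0.7, -2.2], [0.7, 1.4], [-0.9, -0.4], [0.4, -1.1], [3.3, 1.6], [-3.5, 1.1], [-1.4, -0.7]]
knob caddy [-0.00093043 -0.17153204]
knob caddy [-0.00529671 -0.17647426]
knob caddy [0.03713474 0.0035018 ]
```

View pics/w1.png

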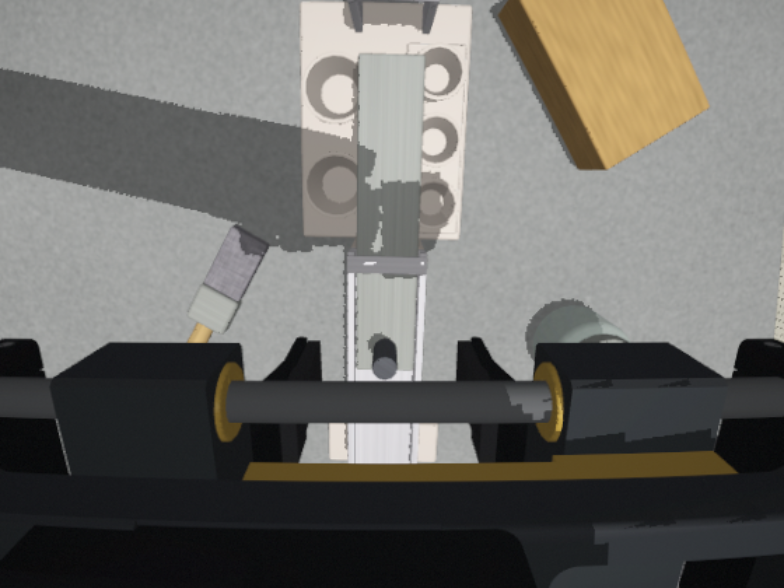

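The wrist view shows the bar lined up with the tool, the knob at (384,365) partly drawn, and empty seats on both sides. Now I grip the knob.

arm_command(plan=[[0,-37,0.5,0],[0,-37.5,0.5,0],[50,0,0,0],[50,0,0,0],[50,0,0,0],[30,0,0,0],[9,0,0,0],[0,0,0,0]])

```text
time: 6.88
ee_pos: [0.5327, -0.2476, 0.111]
eef_rot: [0.048, 0.705, -0.048, 0.706]
ft_force: [0.1, 0.3, 0.4]
width: 0.0524
```

arm_command(plan=[[0,0,0,0],[0,0,0,0],[0,0,0,0],[0,0,0,0],[0,0,0,0]], jaw=-1, force=25)

```text
time: 7.5
ee_pos: [0.5286, -0.2475, 0.1105]
eef_rot: [0.05, 0.708, -0.048, 0.703]
ft_force: [-19.5, 6.1, 17.0]
width: 0.0194
```

arm_command(plan=[[0,0,-3,0],[0,0,-1,0],[0,0,0,0],[0,-15,0,0],[0,-20,0,0],[0,-20,0,0],[0,0,0,0]])

```text
time: 8.38
ee_pos: [0.5194, -0.3034, 0.1105]
eef_rot: [0.049, 0.706, -0.049, 0.705]
ft_force: [-8.2, -1.4, 6.2]
width: 0.0193
```

arm_command(plan=[[0,-20,-1,0],[0,-20,-0.5,0],[0,-20,0,0],[0,-10,0,0],[0,-5,0,0],[0,-5,0,0],[0,0,0,0]])

```text
time: 9.25
ee_pos: [0.5069, -0.381, 0.1105]
eef_rot: [0.049, 0.706, -0.048, 0.704]
ft_force: [-9.9, 0.5, 7.6]
width: 0.0193
```

```bash
python3 - <<'E'
from h import *
s,M=st();print(np.round(M,4))
E
```

```text
t 9.25 p [ 0.5069 -0.381   0.1105] w 0.0193 F [-9.9  0.5  7.6]
[[-2.900e-03  1.372e-01  9.905e-01]
 [ 9.000e-04  9.905e-01 -1.372e-01]
 [-1.000e+00  5.000e-04 -3.000e-03]]
```

arm_command(plan=[[0,-3,-0.5,0],[0,-3,0,0],[0,-3,0,0],[0,0,0,0]])

```text
time: 9.75
ee_pos: [0.5064, -0.3846, 0.1103]
eef_rot: [0.051, 0.707, -0.044, 0.704]
ft_force: [-14.1, 20.8, 19.6]
width: 0.0194
```

arm_command(plan=[[0,4,0,0],[0,2,0,0],[0,0,0,0]])

```text
time: 10.12
ee_pos: [0.5064, -0.3837, 0.1105]
eef_rot: [0.049, 0.706, -0.048, 0.705]
ft_force: [-8.0, 0.2, 7.1]
width: 0.0192
```

arm_command(plan=[[0,0,0,0],[0,0,0,0],[0,0,0,0],[0,0,0,0],[-40,0,0,0],[-40,0,0,0],[-10,0,0,0],[0,0,0,0]], jaw=0.3)

```text
time: 11.12
ee_pos: [0.508, -0.3834, 0.2006]
eef_rot: [0.048, 0.705, -0.048, 0.706]
ft_force: [0.3, -0.0, -0.1]
width: 0.0563
```

```bash
python3 - <<'E'
from cad import *
s,M=st();print(np.round(M,4))
q,p=look(("scene","side","scene"))
w=r.camera("wrist"); print([(np.round(w2c(q,d["xyz"]),4),round(d["confidence"],2)) for d in r.spot_point(w,"bolt_knob")])
for n,c in [("large",(.424,.176)),("s1",(.594,.296)),("s2",(.449,.319)),("s3",(.54,.422))]:
    for l in ("large_cup0","small_cup0"):
        for d in r.spot_point(p,l):
            if np.linalg.norm(np.array(d["xyz"][:2])-c)<.035: print(n,l,np.round(d["xyz"],4))
save(p,"s2",s=1.4)
E
```

```text
t 11.12 p [ 0.508  -0.3834  0.2006] w 0.0563 F [ 0.3 -0.  -0.1]
[[ 9.000e-04  1.359e-01  9.907e-01]
 [-0.000e+00  9.907e-01 -1.359e-01]
 [-1.000e+00  1.000e-04  9.000e-04]]
scene bolt_knob [ 0.7457 -0.0267  0.0027] 0.7
scene bolt_knob [ 0.5034 -0.3859  0.1096] 0.67
odd side large_seat0 [5.942e-01 2.943e-01 5.000e-04]
side bolt_knob [ 0.5064 -0.3843  0.1084] 0.68
scene bolt_knob [ 0.5061 -0.3842  0.1133] 0.85
scene bolt_knob [ 0.5695 -0.4981 -0.0014] 0.74
caddy [ 0.5565 -0.0745 -0.1452] yaw deg -8.319304932424592 res mm [[0.8, 0.6], [-0.4, 0.8], [-0.3, -0.3], [2.3, 1.3], [-2.0, -2.7], [1.1, 2.7], [-1.9, -0.9], [-0.6, -0.2], [0.7, -0.1], [-0.7, -2.7], [1.1, 3.9], [-2.5, -0.9], [-1.3, -2.6], [2.2, -1.4], [-0.7, 0.2], [3.7, 0.2], [1.7, 2.4], [-0.7, -2.0], [-0.5, -0.0], [-1.7, 2.1]]
knob caddy [0.1802593  0.07464251]
knob caddy [-0.0075185  -0.31583596]
knob caddy [-0.00478157 -0.31381872]
knob caddy [-0.00509288 -0.31376318]
knob caddy [ 0.07412011 -0.4172913 ]
[(array([-0.0041, -0.3115]), 0.8)]
s1 small_cup0 [ 0.5954  0.2956 -0.0012]
s2 small_cup0 [ 0.4504  0.3176 -0.0015]
s3 small_cup0 [0.5399 0.4209 0.0025]
```

View pics/s2.png

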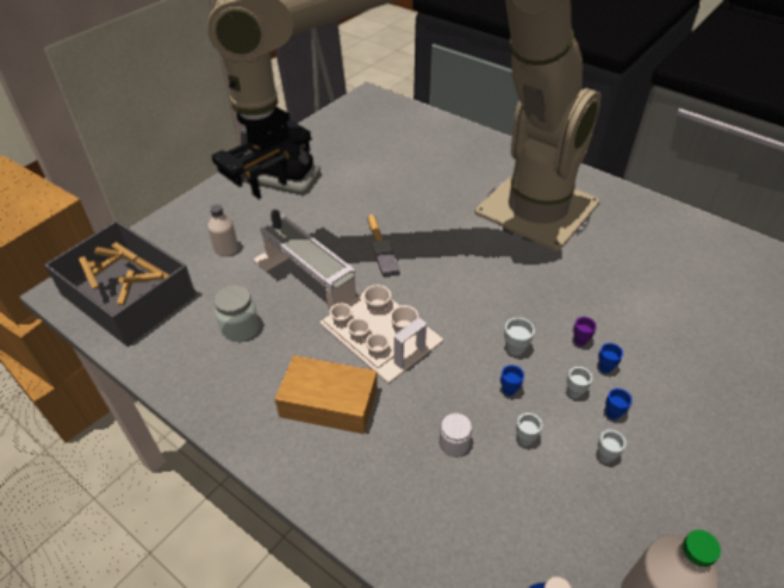

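The view shows the bolt fully drawn, the knob at (276,218), the seats open and the cups not yet disturbed. Next I go near the large cup.

arm_command(plan=[[-10,30,0,0],[-10,45,-15,0],[-10,45,-15,0],[-10,45,-15,0],[0,45,-15,0],[0,45,-20,0],[0,45,-20,0],[0,45,-20,0],[0,45,-20,0],[0,40,-20,0],[0,13,0,0],[0,0,0,0]], jaw=0.7)

```text
time: 14.02
ee_pos: [0.4098, 0.0773, 0.2406]
eef_rot: [0.048, 0.705, -0.048, 0.706]
ft_force: [0.3, -0.6, -0.6]
width: 0.0742
```

```bash
cat > cup.py <<'E'
from cad import *
import sys
Q=np.array([.5560,-.0757,-.150])
def cup(kind,near,tol=.06,cams=("wrist","scene")):
    got=[]
    for c in cams:
        p=r.camera(c)
        hsv=cv2.cvtColor(p["frame"],cv2.COLOR_BGR2HSV)
        for d in r.spot_point(p,kind+"_cup0"):
            x=np.array(d["xyz"])
            if np.linalg.norm(x[:2]-near)<tol:
                u,v=proj(p,x+[0,0,.04])[0].astype(int)
                s=int(np.median(hsv[max(v-4,0):v+5,max(u-4,0):u+5,1])) if 0<=u<560 and 0<=v<420 else -1
                print(c,np.round(x,4),round(d["confidence"],2),"sat",s,(u,v)); 
                if s<90: got.append(x)
    m=np.mean(got,0); print("mean",np.round(m,4)); return m
E
python3 - <<'E'
from cup import *
m=cup("large",(.424,.176)); delta((m[0],m[1],.052),(np.cos(Q[2]),np.sin(Q[2])))
E
```

```text
wrist [ 0.4311  0.1782 -0.004 ] 0.61 sat 8 (np.int64(283), np.int64(92))
scene [0.4236 0.1774 0.0033] 0.94 sat 6 (np.int64(369), np.int64(238))
mean [ 4.274e-01  1.778e-01 -4.000e-04]
t 14.22 p [0.4098 0.076  0.2405] w 0.074 F [-0.2  0.1 -0.8]
shift [188.5 103.2   3.3] turn 0.6488383249447196
```

arm_command(plan=[[0,50,1.5,0],[0,53,1.5,0],[50,0,0,0],[50,0,0,0],[50,0,0,0],[30,0,0,0],[8,0,0,0],[0,0,0,0]], jaw=1)

```text
time: 15.22
ee_pos: [0.427, 0.1786, 0.053]
eef_rot: [0.048, 0.705, -0.049, 0.706]
ft_force: [-0.3, 0.3, 0.8]
width: 0.0871
```

arm_command(plan=[[0,0,0,0],[0,0,0,0],[0,0,0,0],[0,0,0,0],[0,0,0,0],[0,0,0,0]], jaw=-1, force=20)

```text
time: 15.98
ee_pos: [0.4266, 0.1791, 0.0528]
eef_rot: [0.048, 0.705, -0.048, 0.705]
ft_force: [-2.2, -1.0, 5.2]
width: 0.0575
```

arm_command(plan=[[-20,0,0,0],[-40,0,0,0],[-50,0,0,0],[0,0,0,0]])

```text
time: 16.48
ee_pos: [0.4283, 0.1798, 0.1657]
eef_rot: [0.05, 0.704, -0.047, 0.707]
ft_force: [-0.6, 0.6, -2.3]
width: 0.058
```

```bash
python3 - <<'E'
from cup import *
for k,v in SE.items(): print(k,np.round(c2w(Q,v),4))
delta((*c2w(Q,SE["large_seat0"]),.166),(np.cos(Q[2]),np.sin(Q[2])))
p=r.camera("side"); save(p,"g1",(160,150,440,360),2)
E
```

```text
large_seat0 [ 0.5045 -0.1084]
large_seat1 [ 0.5165 -0.0293]
small_seat0 [ 0.5865 -0.1349]
small_seat1 [ 0.5946 -0.0815]
small_seat2 [ 0.6026 -0.0281]
t 16.48 p [0.4283 0.1798 0.1657] w 0.058 F [-0.6  0.6 -2.3]
shift [  -1.  -275.1  114.7] turn 0.7664419091375834
```

View pics/g1.png

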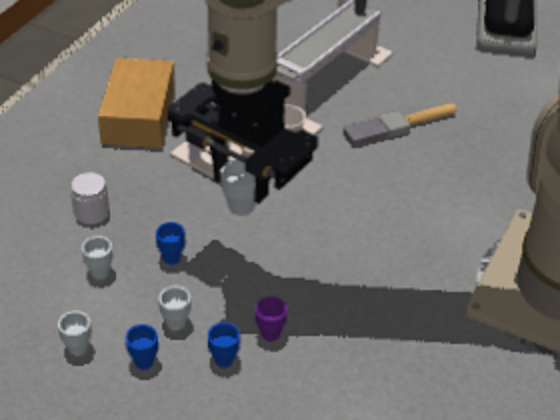

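The side crop shows the pale large cup held upright at (238,187). Now I carry it to large_seat0.

arm_command(plan=[[-4,-40,15,0.7],[0,-40,17,0],[0,-40,17,0],[0,-40,17,0],[0,-40,17,0],[0,-40,17,0],[0,-35,14,0],[0,0,0,0],[0,0,0,0]])

```text
time: 17.65
ee_pos: [0.4983, -0.1092, 0.1652]
eef_rot: [0.052, 0.706, -0.053, 0.704]
ft_force: [0.5, -0.1, -1.4]
width: 0.0577
```

```bash
python3 - <<'E'
from cup import *
delta((*c2w(Q,SE["large_seat0"]),.070),(np.cos(Q[2]),np.sin(Q[2])))
m=cup("large",c2w(Q,SE["large_seat0"]),.08,("scene",))
E
```

```text
t 17.65 p [ 0.4983 -0.1092  0.1652] w 0.0577 F [ 0.5 -0.1 -1.4]
shift [95.2  1.8  6.3] turn 0.0851477644089016
scene [ 0.4968 -0.1128  0.1139] 0.7 sat 7 (np.int64(267), np.int64(179))
mean [ 0.4968 -0.1128  0.1139]
```

arm_command(plan=[[0,3.5,6.5,0],[35,0,0,0],[30,0,0,0],[15,0,0,0],[10,0,0,0],[5,0,0,0],[0,0,0,0]])

```text
time: 18.62
ee_pos: [0.5063, -0.1073, 0.0719]
eef_rot: [0.053, 0.705, -0.052, 0.705]
ft_force: [0.1, -0.2, -1.3]
width: 0.0574
```

arm_command(plan=[[3,0,0,0],[3,0,0,0],[2,0,0,0],[0,0,0,0]])

```text
time: 19.12
ee_pos: [0.5055, -0.1063, 0.0637]
eef_rot: [0.053, 0.706, -0.052, 0.705]
ft_force: [-5.6, 5.3, 7.8]
width: 0.057
```

arm_command(plan=[[0,0,0,0],[0,0,0,0],[0,0,0,0],[-30,0,0,0],[-40,0,0,0],[-40,0,0,0],[0,0,0,0]], jaw=0.65)

```text
time: 20.0
ee_pos: [0.5077, -0.1077, 0.1764]
eef_rot: [0.053, 0.703, -0.052, 0.707]
ft_force: [-0.6, -0.5, -0.4]
width: 0.0716
```

```bash
python3 - <<'E'
from cup import *
m=cup("large",c2w(Q,SE["large_seat0"]),.08,("scene","side"))
for n in ((.594,.296),(.449,.319),(.54,.422)): 
  try: cup("small",n,.05,("scene",))
  except Exception as e: print(e)
delta((.595,.196,.25))
E
```

```text
scene [ 0.5033 -0.1091  0.0162] 0.63 sat 7 (np.int64(268), np.int64(206))
side [ 0.5013 -0.106   0.012 ] 0.73 sat 14 (np.int64(303), np.int64(205))
mean [ 0.5023 -0.1076  0.0141]
scene [ 0.5943  0.2978 -0.0032] 0.75 sat 6 (np.int64(377), np.int64(307))
mean [ 0.5943  0.2978 -0.0032]
scene [4.464e-01 3.176e-01 2.000e-04] 0.77 sat 6 (np.int64(412), np.int64(270))
mean [4.464e-01 3.176e-01 2.000e-04]
scene [0.5411 0.4203 0.002 ] 0.87 sat 6 (np.int64(434), np.int64(317))
mean [0.5411 0.4203 0.002 ]
t 20.5 p [ 0.5057 -0.1074  0.1731] w 0.0719 F [-0.3 -0.2 -0.2]
shift [-77.  313.2  43.2] turn None
```

arm_command(plan=[[-20,40,6,0],[-20,45,6,0],[-20,45,6,0],[-15,45,6,0],[0,45,6,0],[0,45,6,0],[0,45,6,0],[0,3,1,0],[0,0,0,0]], jaw=0.7)

```text
time: 21.62
ee_pos: [0.5948, 0.1952, 0.2481]
eef_rot: [0.052, 0.705, -0.053, 0.705]
ft_force: [0.6, -0.5, 0.3]
width: 0.0741
```

```bash
python3 - <<'E'
from cup import *
m=cup("small",(.595,.2965),.04,("wrist","scene","side")); delta((m[0],m[1],.046),(np.cos(Q[2]),np.sin(Q[2])))
E
```

```text
wrist [0.5949 0.2911 0.0055] 0.97 sat 8 (np.int64(262), np.int64(100))
scene [ 0.5937  0.2971 -0.0028] 0.73 sat 6 (np.int64(377), np.int64(306))
side [0.5934 0.2933 0.0014] 0.49 sat 14 (np.int64(207), np.int64(275))
mean [0.594  0.2938 0.0014]
t 21.93 p [0.5949 0.195  0.2489] w 0.0739 F [ 0.1 -0.2  0.2]
shift [202.9  97.6 -15.7] turn 0.008037036387449348
```

arm_command(plan=[[0,49,-8,0],[0,49,-8,0],[50,0,0,0],[50,0,0,0],[50,0,0,0],[40,0,0,0],[13,0,0,0],[0,0,0,0]])

```text
time: 22.92
ee_pos: [0.5937, 0.2949, 0.0459]
eef_rot: [0.053, 0.705, -0.053, 0.705]
ft_force: [0.5, 0.5, 1.2]
width: 0.0743
```

arm_command(plan=[[0,0,0,0],[0,0,0,0],[0,0,0,0],[0,0,0,0],[0,0,0,0],[0,0,0,0],[-10,0,0,0],[-40,0,0,0],[-50,0,0,0],[-20,0,0,0],[0,0,0,0]], jaw=-1)

```text
time: 24.3
ee_pos: [0.594, 0.2953, 0.1667]
eef_rot: [0.053, 0.705, -0.052, 0.706]
ft_force: [1.3, 0.1, -1.6]
width: 0.0419
```

```bash
python3 - <<'E'
from cup import *
delta((*c2w(Q,SE["small_seat0"]),.166),(np.cos(Q[2]),np.sin(Q[2])))
cup("small",(.594,.295),.06,("scene","side"))
E
```

```text
t 24.3 p [0.594  0.2953 0.1667] w 0.0419 F [ 1.3  0.1 -1.6]
shift [ 1.000e-01 -4.266e+02  5.630e+01] turn 0.07603201438216445
scene [0.5957 0.2956 0.1148] 0.62 sat 15 (np.int64(385), np.int64(278))
side [0.5947 0.2961 0.1189] 0.55 sat 15 (np.int64(202), np.int64(245))
mean [0.5952 0.2958 0.1168]
```

arm_command(plan=[[0,-30,4,0],[0,-45,6,0],[0,-45,6,0],[0,-45,6,0],[0,-45,6,0],[0,-45,6,0],[0,-45,6,0],[0,-45,6,0],[0,-45,6,0],[0,-36,4,0],[0,0,0,0],[0,0,0,0]])

```text
time: 26.0
ee_pos: [0.5855, -0.1336, 0.1645]
eef_rot: [0.052, 0.706, -0.052, 0.705]
ft_force: [-0.3, 0.6, -1.6]
width: 0.0421
```

```bash
python3 - <<'E'
from cup import *
delta((*c2w(Q,SE["small_seat0"]),.075),(np.cos(Q[2]),np.sin(Q[2])))
cup("small",c2w(Q,SE["small_seat0"]),.06,("scene",))
E
```

```text
t 26.0 p [ 0.5855 -0.1336  0.1645] w 0.0421 F [-0.3  0.6 -1.6]
shift [89.5 -1.2  1.3] turn 0.10625150832409247
scene [ 0.5871 -0.1328  0.1153] 0.53 sat 8 (np.int64(240), np.int64(194))
mean [ 0.5871 -0.1328  0.1153]
```

Seated, the TCP should read 0.046+0.019 = 0.065.

arm_command(plan=[[0,-1.5,0,0],[35,0,0,0],[25,0,0,0],[15,0,0,0],[10,0,0,0],[5,0,0,0],[4,0,0,0],[3,0,0,0],[2,0,0,0],[0,0,0,0]])

```text
time: 27.35
ee_pos: [0.5862, -0.1346, 0.067]
eef_rot: [0.053, 0.705, -0.052, 0.705]
ft_force: [-0.6, 5.3, 2.8]
width: 0.042
```

arm_command(plan=[[2,0,0,0],[1,0,0,0],[0,0,0,0]])

```text
time: 27.72
ee_pos: [0.5863, -0.134, 0.0647]
eef_rot: [0.053, 0.705, -0.051, 0.705]
ft_force: [-3.8, 8.4, 12.1]
width: 0.0421
```

arm_command(plan=[[0,0,0,0],[0,0,0,0],[0,0,0,0],[-30,0,0,0],[-40,0,0,0],[-40,0,0,0],[0,0,0,0]], jaw=0.3)

```text
time: 28.6
ee_pos: [0.5872, -0.1368, 0.1767]
eef_rot: [0.053, 0.703, -0.053, 0.707]
ft_force: [0.3, 0.1, -1.1]
width: 0.0566
```

```bash
python3 - <<'E'
from cup import *
cup("small",c2w(Q,SE["small_seat0"]),.03,("scene","side","wrist"))
for n in ((.449,.319),(.54,.422)): 
  try: cup("small",n,.05,("scene",))
  except Exception as e: print(e)
delta((.435,.219,.25))
p=r.camera("scene"); save(p,"seat2",(190,140,450,335),3)
E
```

```text
scene [ 0.5892 -0.1332  0.0132] 0.5 sat 7 (np.int64(242), np.int64(221))
side [ 0.5839 -0.1333  0.021 ] 0.53 sat 15 (np.int64(284), np.int64(190))
wrist [ 0.5848 -0.1362  0.0204] 0.63 sat 13 (np.int64(276), np.int64(214))
mean [ 0.586  -0.1342  0.0182]
scene [ 0.4495  0.3179 -0.0029] 0.74 sat 6 (np.int64(412), np.int64(271))
mean [ 0.4495  0.3179 -0.0029]
scene [0.5415 0.4221 0.0036] 0.65 sat 6 (np.int64(435), np.int64(317))
mean [0.5415 0.4221 0.0036]
t 29.1 p [ 0.5854 -0.136   0.173 ] w 0.0568 F [-0.1  0.  -0.5]
shift [ -76.8  328.8 -201.4] turn None
```

View pics/seat2.png

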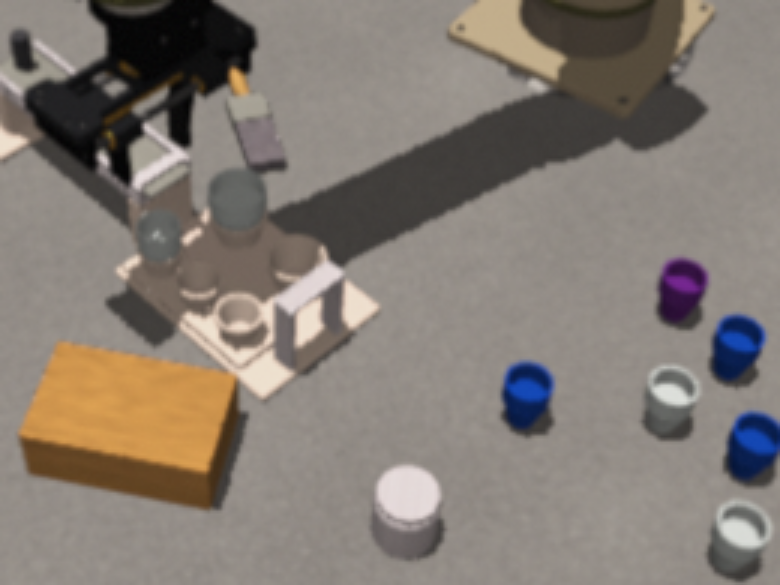

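Both cups stand upright in their holders, the large one at (237,205) and the small one at (160,240). Next is the small cup at (672,400).

arm_command(plan=[[-20,35,-20,0],[-20,45,-28,0],[-20,45,-28,0],[-17,45,-28,0],[0,45,-28,0],[0,45,-28,0],[0,45,-28,0],[0,24,-13,0],[0,0,0,0]], jaw=0.7)

```text
time: 30.28
ee_pos: [0.4346, 0.2212, 0.2504]
eef_rot: [0.051, 0.705, -0.051, 0.705]
ft_force: [1.4, 0.1, -0.2]
width: 0.0742
```

```bash
python3 - <<'E'
from cup import *
m=cup("small",(.449,.318),.035,("wrist","scene","side")); delta((m[0],m[1],.046),(np.cos(Q[2]),np.sin(Q[2])))
E
```

```text
wrist [0.4555 0.3233 0.    ] 0.97 sat 9 (np.int64(282), np.int64(91))
scene [ 0.4495  0.3172 -0.001 ] 0.61 sat 6 (np.int64(412), np.int64(271))
side [0.4485 0.3243 0.    ] 0.8 sat 14 (np.int64(245), np.int64(303))
mean [ 4.512e-01  3.216e-01 -3.000e-04]
t 30.57 p [0.436  0.2182 0.2506] w 0.074 F [-0.1  0.2  0.3]
shift [204.6 104.5  -0.6] turn -0.028598520870545485
```

arm_command(plan=[[0,50,0,0],[0,54,0,0],[50,0,0,0],[50,0,0,0],[50,0,0,0],[40,0,0,0],[14,0,0,0],[0,0,0,0]])

```text
time: 31.58
ee_pos: [0.4512, 0.3217, 0.0466]
eef_rot: [0.053, 0.705, -0.053, 0.705]
ft_force: [-0.4, -0.6, 0.9]
width: 0.0741
```

arm_command(plan=[[0,0,0,0],[0,0,0,0],[0,0,0,0],[0,0,0,0],[0,0,0,0],[0,0,0,0],[-10,0,0,0],[-40,0,0,0],[-50,0,0,0],[-20,0,0,0],[0,0,0,0]], jaw=-1)

```text
time: 32.95
ee_pos: [0.4516, 0.3225, 0.1682]
eef_rot: [0.053, 0.704, -0.052, 0.706]
ft_force: [-0.6, -0.1, -2.2]
width: 0.0428
```

```bash
python3 - <<'E'
from cup import *
delta((*c2w(Q,SE["small_seat1"]),.166),(np.cos(Q[2]),np.sin(Q[2])))
cup("small",(.449,.32),.06,("scene","side"))
E
```

```text
t 32.95 p [0.4516 0.3225 0.1682] w 0.0428 F [-0.6 -0.1 -2.2]
shift [   1.6 -378.3  201.2] turn 0.06738949144654782
scene [0.4491 0.3177 0.1213] 0.51 sat 12 (np.int64(423), np.int64(240))
side [0.4478 0.3218 0.122 ] 0.5 sat 15 (np.int64(244), np.int64(270))
mean [0.4484 0.3198 0.1216]
```

arm_command(plan=[[0,-30,16,0],[0,-44,23,0],[0,-44,23,0],[0,-44,23,0],[0,-44,23,0],[0,-44,23,0],[0,-44,23,0],[0,-44,23,0],[0,-40,23,0],[0,0,1,0],[0,0,0,0],[0,0,0,0]])

```text
time: 34.65
ee_pos: [0.5935, -0.08, 0.166]
eef_rot: [0.052, 0.706, -0.052, 0.705]
ft_force: [-0.7, 0.4, -1.7]
width: 0.0428
```

```bash
python3 - <<'E'
from cup import *
delta((*c2w(Q,SE["small_seat1"]),.068),(np.cos(Q[2]),np.sin(Q[2])))
cup("small",c2w(Q,SE["small_seat1"]),.04,("scene","side"))
E
```

```text
t 34.65 p [ 0.5935 -0.08    0.166 ] w 0.0428 F [-0.7  0.4 -1.7]
shift [98.  -1.4  1.4] turn 0.19220234883476905
scene [ 0.5925 -0.0835  0.1149] 0.68 sat 7 (np.int64(253), np.int64(203))
side [ 0.5925 -0.0793  0.1205] 0.55 sat 15 (np.int64(274), np.int64(173))
mean [ 0.5925 -0.0814  0.1177]
```

arm_command(plan=[[0,0,1,0],[35,0,0,0],[25,0,0,0],[15,0,0,0],[10,0,0,0],[5,0,0,0],[4,0,0,0],[3,0,0,0],[2,0,0,0],[1,0,0,0],[0,0,0,0]])

```text
time: 36.22
ee_pos: [0.5956, -0.0796, 0.0676]
eef_rot: [0.053, 0.705, -0.051, 0.706]
ft_force: [-2.1, 8.0, 6.3]
width: 0.0427
```

arm_command(plan=[[1,1.5,-0.5,0],[1,0,0,0],[0,0,0,0]])

```text
time: 36.6
ee_pos: [0.5953, -0.0789, 0.0656]
eef_rot: [0.053, 0.705, -0.051, 0.706]
ft_force: [-2.4, 6.4, 9.4]
width: 0.0428
```

arm_command(plan=[[0,0,0,0],[0,0,0,0],[0,0,0,0],[-30,0,0,0],[-40,0,0,0],[-40,0,0,0],[0,0,0,0]], jaw=0.3)

```text
time: 37.48
ee_pos: [0.5961, -0.0809, 0.1777]
eef_rot: [0.053, 0.703, -0.053, 0.707]
ft_force: [-0.3, 0.3, -0.4]
width: 0.0566
```

```bash
python3 - <<'E'
from cup import *
cup("small",c2w(Q,SE["small_seat1"]),.03,("scene","side","wrist"))
for n in ((.54,.422),): 
  try: cup("small",n,.05,("scene",))
  except Exception as e: print(e)
delta((.526,.322,.25))
E
```

```text
scene [ 0.5929 -0.0821  0.0151] 0.47 sat 7 (np.int64(255), np.int64(229))
side [ 0.5938 -0.0801  0.0209] 0.43 sat 15 (np.int64(274), np.int64(198))
wrist [ 0.5983 -0.074   0.0187] 0.69 sat 9 (np.int64(281), np.int64(205))
mean [ 0.595  -0.0787  0.0182]
scene [0.566  0.4578 0.0024] 0.71 sat 6 (np.int64(445), np.int64(333))
mean [0.566  0.4578 0.0024]
t 37.88 p [ 0.5941 -0.0802  0.1737] w 0.0565 F [-0.6  0.3  0.1]
shift [ -76.3  387.6 -127. ] turn None
```

The last cup has been knocked to about (0.566, 0.458), so I go to where it stands now.

arm_command(plan=[[-20,30,-8,0],[-20,45,-11,0],[-20,45,-11,0],[-16,45,-11,0],[0,45,-11,0],[0,45,-11,0],[0,45,-11,0],[0,45,-11,0],[0,45,-11,0],[0,35,-10,0],[0,0,0,0]], jaw=0.7)

```text
time: 39.25
ee_pos: [0.5508, 0.3595, 0.2492]
eef_rot: [0.051, 0.706, -0.051, 0.705]
ft_force: [1.0, -0.1, -0.9]
width: 0.0739
```

```bash
python3 - <<'E'
from cup import *
m=cup("small",(.566,.458),.035,("wrist","scene","side")); delta((m[0],m[1],.046),(np.cos(Q[2]),np.sin(Q[2])))
p=r.camera("side"); save(p,"s5",(100,230,330,400),3)
E
```

```text
wrist [ 0.5677  0.4547 -0.0013] 0.65 sat 8 (np.int64(279), np.int64(99))
scene [0.5633 0.4546 0.0041] 0.58 sat 6 (np.int64(445), np.int64(331))
side [ 0.5647  0.4559 -0.0018] 0.78 sat 14 (np.int64(180), np.int64(319))
mean [5.652e-01 4.551e-01 3.000e-04]
t 39.55 p [0.5532 0.3545 0.2508] w 0.0737 F [-0.4 -1.8 -0.1]
shift [204.8 101.3  -3.2] turn -0.034941108687476685
```

View pics/s5.png

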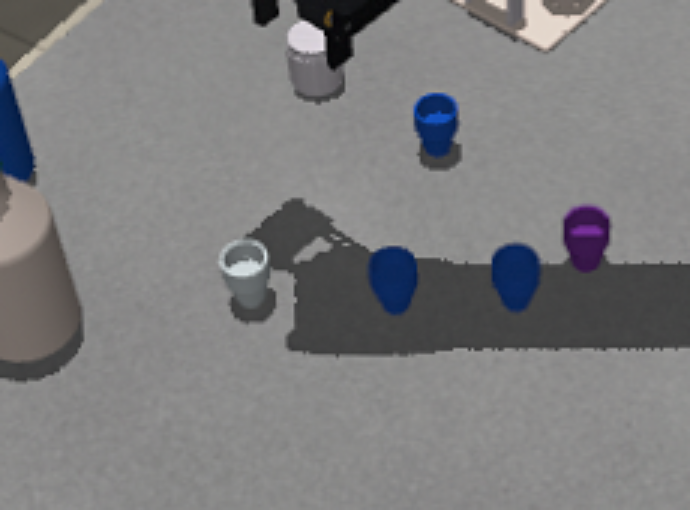

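The moved cup stands upright at (247,275). I check how far the big bottle at (20,300) is from the gripper's body before descending.

```bash
python3 - <<'E'
from h import *
p=r.camera("side"); print(onplane(p,[[107,340],[127,345],[115,354],[182,335]],0))
print(onplane(p,[[97+28,300]],0.1))
E
```

```text
[[0.714001   0.59115609 0.        ]
 [0.65721709 0.57485342 0.        ]
 [0.66508815 0.61380595 0.        ]
 [0.55324746 0.47318097 0.        ]]
[[0.68954549 0.51543657 0.1       ]]
```

arm_command(plan=[[0,50,-1.5,0],[0,51,-1.5,0],[50,0,0,0],[50,0,0,0],[50,0,0,0],[40,0,0,0],[14,0,0,0],[0,0,0,0]])

```text
time: 40.65
ee_pos: [0.5647, 0.456, 0.0467]
eef_rot: [0.053, 0.705, -0.053, 0.705]
ft_force: [-0.7, 0.5, 1.1]
width: 0.0742
```

arm_command(plan=[[0,0,0,0],[0,0,0,0],[0,0,0,0],[0,0,0,0],[0,0,0,0],[0,0,0,0],[-10,0,0,0],[-40,0,0,0],[-50,0,0,0],[-20,0,0,0],[0,0,0,0]], jaw=-1)

```text
time: 42.02
ee_pos: [0.565, 0.4565, 0.1679]
eef_rot: [0.053, 0.705, -0.052, 0.706]
ft_force: [-0.1, 0.2, -2.1]
width: 0.0418
```

```bash
python3 - <<'E'
from cup import *
delta((*c2w(Q,SE["small_seat2"]),.166),(np.cos(Q[2]),np.sin(Q[2])))
cup("small",(.565,.455),.06,("scene","side"))
E
```

```text
t 42.02 p [0.565  0.4565 0.1679] w 0.0418 F [-0.1  0.2 -2.1]
shift [   1.1 -473.7  109. ] turn 0.07794298249159226
side [0.5624 0.4542 0.1147] 0.71 sat 17 (np.int64(175), np.int64(289))
mean [0.5624 0.4542 0.1147]
```

arm_command(plan=[[0,-30,7,0],[0,-46,10,0],[0,-46,10,0],[0,-46,11,0],[0,-46,11,0],[0,-46,11,0],[0,-46,11,0],[0,-46,11,0],[0,-46,11,0],[0,-46,10,0],[0,-28,6,0],[0,0,0,0],[0,0,0,0]])

```text
time: 43.85
ee_pos: [0.602, -0.0258, 0.1656]
eef_rot: [0.052, 0.706, -0.052, 0.705]
ft_force: [0.1, -0.2, -1.2]
width: 0.0421
```

```bash
python3 - <<'E'
from cup import *
delta((*c2w(Q,SE["small_seat2"]),.068),(np.cos(Q[2]),np.sin(Q[2])))
cup("small",c2w(Q,SE["small_seat2"]),.04,("scene","side"))
E
```

```text
t 43.85 p [ 0.602  -0.0258  0.1656] w 0.0421 F [ 0.1 -0.2 -1.2]
shift [97.6 -2.3  1.1] turn 0.12266811705161729
scene [ 0.6034 -0.0268  0.1224] 0.53 sat 7 (np.int64(268), np.int64(213))
side [ 0.6028 -0.026   0.1162] 0.47 sat 15 (np.int64(262), np.int64(182))
mean [ 0.6031 -0.0264  0.1193]
```

arm_command(plan=[[0,-1,0.5,0],[35,0,0,0],[25,0,0,0],[15,0,0,0],[10,0,0,0],[5,0,0,0],[4,0,0,0],[3,0,0,0],[2,0,0,0],[1,0,0,0],[1,0,0,0],[0,0,0,0]])

```text
time: 45.55
ee_pos: [0.6029, -0.0273, 0.0658]
eef_rot: [0.053, 0.705, -0.052, 0.705]
ft_force: [-2.1, 3.6, 3.6]
width: 0.0419
```

arm_command(plan=[[1,0,0,0],[1,0,0,0],[0,0,0,0]])

```text
time: 45.92
ee_pos: [0.6031, -0.0272, 0.0651]
eef_rot: [0.053, 0.705, -0.052, 0.705]
ft_force: [-8.0, 3.7, 17.7]
width: 0.042
```

arm_command(plan=[[0,0,0,0],[0,0,0,0],[0,0,0,0],[-30,0,0,0],[-40,0,0,0],[-40,0,0,0],[0,0,0,0]], jaw=0.3)

```text
time: 46.8
ee_pos: [0.6045, -0.0282, 0.1767]
eef_rot: [0.053, 0.703, -0.052, 0.707]
ft_force: [-0.2, -0.2, 0.0]
width: 0.0563
```

```bash
python3 - <<'E'
from cup import *
for i in range(3): cup("small",c2w(Q,SE[f"small_seat{i}"]),.02,("scene","side"))
cup("large",c2w(Q,SE["large_seat0"]),.03,("scene","side"))
delta((.5065,-.372,.21))
E
```

```text
scene [ 0.5892 -0.1339  0.0161] 0.47 sat 7 (np.int64(241), np.int64(220))
side [ 0.5862 -0.1356  0.0204] 0.66 sat 14 (np.int64(284), np.int64(190))
mean [ 0.5877 -0.1347  0.0183]
scene [ 0.5934 -0.0829  0.0176] 0.79 sat 6 (np.int64(255), np.int64(229))
side [ 0.5962 -0.0772  0.0198] 0.62 sat 14 (np.int64(273), np.int64(198))
mean [ 0.5948 -0.0801  0.0187]
scene [ 0.6065 -0.0296  0.0203] 0.53 sat 7 (np.int64(267), np.int64(240))
side [ 0.6031 -0.0279  0.0141] 0.64 sat 14 (np.int64(263), np.int64(208))
mean [ 0.6048 -0.0288  0.0172]
scene [ 0.5038 -0.1073  0.0153] 0.65 sat 7 (np.int64(268), np.int64(207))
side [ 0.5019 -0.1057  0.0088] 0.53 sat 14 (np.int64(303), np.int64(205))
mean [ 0.5028 -0.1065  0.012 ]
t 47.6 p [ 0.6028 -0.0278  0.1735] w 0.0567 F [-0.5  0.2  0. ]
shift [ -36.5 -354.7  -44.3] turn None
```

arm_command(plan=[[-20,-37,-4,0],[-16,-45,-5,0],[0,-45,-5,0],[0,-48,-6,0],[0,-48,-6,0],[0,-48,-6,0],[0,-48,-6,0],[0,-48,-4,0],[0,0,0,0]])

```text
time: 48.72
ee_pos: [0.5041, -0.389, 0.2096]
eef_rot: [0.054, 0.705, -0.056, 0.705]
ft_force: [-0.9, 0.4, -0.2]
width: 0.0566
```

```bash
python3 - <<'E'
from cup import *
p=r.camera("scene"); save(p,"s6",(150,120,490,375),2.2)
print([(np.round(d["xyz"],3),round(d["confidence"],2)) for l in ("large_cup0","small_cup0") for d in r.spot_point(p,l)])
print([np.round(d["xyz"],4) for d in r.spot_point(p,"bolt_knob")])
delta((.5062,-.3845,.110))
E
```

```text
[(array([ 0.504, -0.108,  0.013]), 0.76), (array([0.452, 0.397, 0.   ]), 0.81), (array([ 0.518,  0.221, -0.003]), 0.79), (array([ 0.604, -0.032,  0.019]), 0.72), (array([0.361, 0.341, 0.003]), 0.71), (array([ 0.589, -0.133,  0.012]), 0.69), (array([ 0.329,  0.277, -0.001]), 0.68), (array([ 0.594, -0.084,  0.017]), 0.63), (array([ 0.503, -0.107,  0.007]), 0.3)]
[array([ 0.5046, -0.385 ,  0.1116]), array([ 0.5942, -0.0804,  0.0166]), array([ 0.5904, -0.1306,  0.0182])]
t 48.92 p [ 0.5078 -0.3832  0.2094] w 0.0565 F [ 0.3 -0.2 -0.8]
shift [99.4 -1.6 -1.4] turn None
```

View pics/s6.png

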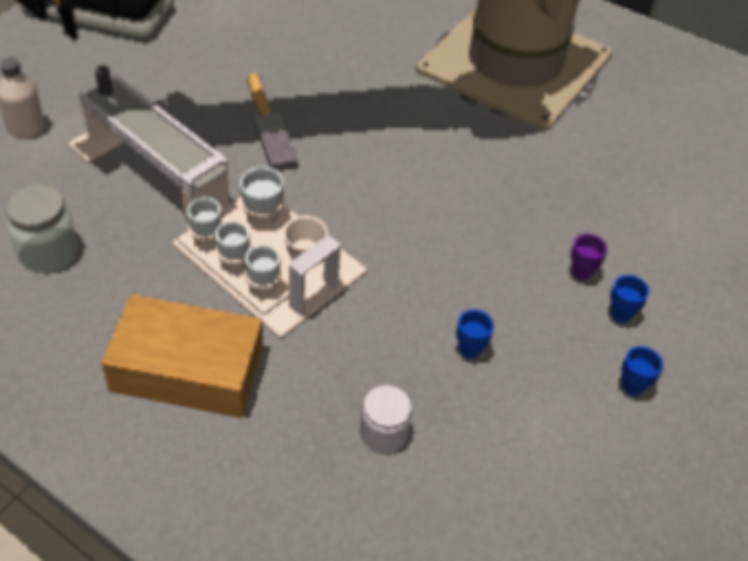

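All four pale cups are seated upright, at (262,190), (204,217), (232,240) and (263,265). No pale cup is left on the counter, and only the coloured look-alikes remain. Now I grip the knob and slide the bolt home.

arm_command(plan=[[0,-1.5,-1.5,0],[40,0,0,0],[35,0,0,0],[15,0,0,0],[9,0,0,0],[0,0,0,0]])

```text
time: 49.68
ee_pos: [0.5055, -0.3858, 0.1109]
eef_rot: [0.052, 0.705, -0.052, 0.705]
ft_force: [-0.1, -0.1, -0.2]
width: 0.0563
```

arm_command(plan=[[0,0,0,0],[0,0,0,0],[0,0,0,0],[0,0,0,0],[0,0,0,0]], jaw=-1, force=25)

```text
time: 50.3
ee_pos: [0.5059, -0.3859, 0.1106]
eef_rot: [0.052, 0.705, -0.053, 0.706]
ft_force: [3.1, -1.8, -2.1]
width: 0.0194
```

arm_command(plan=[[0,8,0,0],[0,14,0,0],[0,15,0,0],[0,15,0,0],[0,15,0,0],[0,10,0,0],[0,0,0,0]])

```text
time: 51.18
ee_pos: [0.5184, -0.3082, 0.1106]
eef_rot: [0.052, 0.704, -0.052, 0.706]
ft_force: [8.3, 1.4, -4.0]
width: 0.0189
```

arm_command(plan=[[0,12,1,0],[0,14,0.5,0],[0,14,0,0],[0,14,0,0],[0,14,0,0],[0,14,0.5,0],[0,10,0,0],[0,6,0,0],[0,0,0,0]])

```text
time: 52.3
ee_pos: [0.534, -0.212, 0.1106]
eef_rot: [0.052, 0.705, -0.052, 0.706]
ft_force: [4.3, 0.6, -2.7]
width: 0.0192
```

arm_command(plan=[[0,4,0,0],[0,3,0,0],[0,3,0,0],[0,3,0,0],[0,1,0,0],[0,0,0,0]])

```text
time: 53.05
ee_pos: [0.5353, -0.2036, 0.1108]
eef_rot: [0.052, 0.704, -0.056, 0.706]
ft_force: [8.0, -16.0, -10.1]
width: 0.019
```

arm_command(plan=[[0,2,0,0],[0,1,0,0],[0,0,0,0]])

```text
time: 53.42
ee_pos: [0.5353, -0.2033, 0.1108]
eef_rot: [0.051, 0.704, -0.058, 0.706]
ft_force: [9.0, -25.7, -12.9]
width: 0.0193
```

arm_command(plan=[[0,-4,0,0],[0,-1,0,0],[0,0,0,0]])

```text
time: 53.8
ee_pos: [0.5353, -0.2036, 0.1107]
eef_rot: [0.052, 0.704, -0.054, 0.706]
ft_force: [7.6, -10.4, -7.5]
width: 0.0192
```

Firm stop at about 185 mm of travel. I release, retreat upward and look.

arm_command(plan=[[0,0,0,0],[0,0,0,0],[0,0,0,0],[0,0,0,0],[-40,0,0,0],[-50,0,0,0],[-50,-30,0,0],[0,-45,-20,0],[0,-45,-20,0],[0,0,0,0]], jaw=0.3)

```text
time: 55.05
ee_pos: [0.4746, -0.3178, 0.251]
eef_rot: [0.055, 0.705, -0.055, 0.705]
ft_force: [-0.1, 0.5, 0.1]
width: 0.0565
```

```bash
python3 - <<'E'
from cup import *
st()
p=r.camera("scene"); print([(np.round(d["xyz"],4),np.round(w2c(Q,d["xyz"]),4)) for d in r.spot_point(p,"bolt_knob")])
p2=r.camera("side"); print([(np.round(d["xyz"],4),np.round(w2c(Q,d["xyz"]),4)) for d in r.spot_point(p2,"bolt_knob")])
save(p,"e1",(190,140,350,290),4.5) if 0 else save(p,"e1",(190,150,330,270),5)
save(p2,"e2",(190,130,370,260),4)
E
```

```text
t 55.05 p [ 0.4746 -0.3178  0.251 ] w 0.0565 F [-0.1  0.5  0.1]
[(array([ 0.534 , -0.2042,  0.1109]), array([-0.0026, -0.1303])), (array([ 0.5912, -0.082 ,  0.0229]), array([ 0.0357, -0.001 ]))]
[(array([ 0.5371, -0.2044,  0.1105]), array([ 0.0005, -0.1301]))]
```

View pics/e1.png

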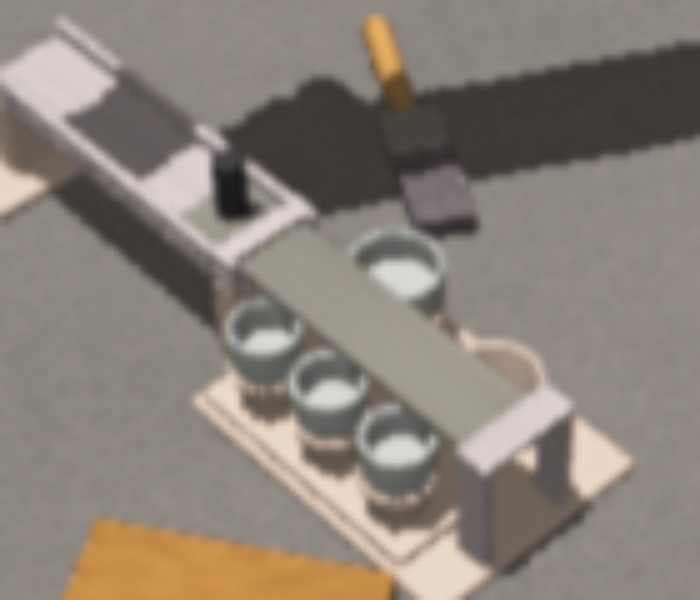

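View pics/e2.png

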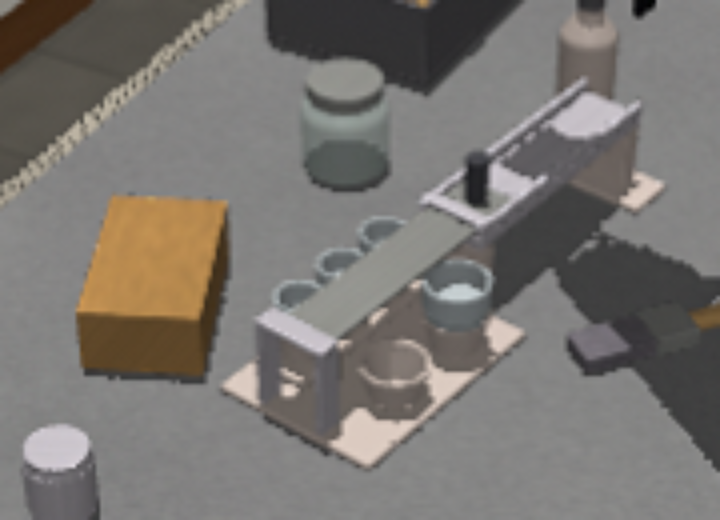

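```bash
python3 -c "
from h import *
st(); print(r.close_job())"
```

```text
t 55.25 p [ 0.4783 -0.3127  0.2503] w 0.0568 F [-0.1 -0.3 -0.1]
the job is handed in; nothing more can be done
None
```

The job is done and handed in at 55 s of robot time. I drew the bolt back to its stop, seated the four pale cups that were on the counter, and slid the bolt home over their rims.

- **Cups:** there was one large cup, now in large_seat0, and three small ones, now in small_seat0, 1 and 2. The second large cup was absent. One small cup was knocked about 4 cm aside during the run, and I found it again and picked it up from its new place. I did not touch the blue and purple look-alikes, the tin, carton, jar or white bottle.
- **Seating check:** the measured foot heights were 12 mm for the large cup and 17–19 mm for the small ones, against about 11 and 19 mm nominal. The last scene and side pictures show all four upright under the bar.
- **Bolt check:** it travelled about 185 mm to a firm stop (about 26 N), and the bar reaches into the keeper.
- **Small disagreement:** the cameras put the knob at caddy y = -130 mm, where -127 mm is nominal at home. That is within their 4 mm accuracy. No camera view shows the bolt's nose past the keeper, so "fully home" rests on the travel and the firm stop.

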